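# Open the vice of the one-handed preparation board

## Task

The preparation board's vice is holding a storage box. Press down the release lever on the sliding jaw and, keeping it pressed, push the jaw back along its bar until it is fully home against the end stop, then let go so that the lever springs up. Leave the storage box standing where it is and do not disturb the other things.

Things in the scene. Friction and masses are not known exactly. Their poses are not given: they have to be found in the camera images.
- board: white one-handed kitchen preparation board, 250 (x) x 400 (y) mm, fixed to the drainer; its top is 26 mm up. Origin: centre of its underside. Its y runs along the bar, a toothed metal rack sunk in a channel down the middle (x = 0). The vice opens towards -y. 14 mm high spikes near the corner x +85, y -160 mm and ledges at the corner x -125, y -200 mm
- jaw: grey sliding jaw; slides only along the board's y, with 2 to 4 N of friction. Axes as the board's; origin on the board's top, on the bar's middle, at the foot of the clamping face. From there towards -y: clamping plate 100 mm wide, 50 mm high (y 0 to -10 mm), open recess with the release lever (y -10 to -58 mm), housing 70 mm wide (y -58 to -108 mm). Heights are above the board's top
- thumb_wall (a point): middle of the upright front of the jaw's housing, facing the recess and the clamping plate; 70 mm wide, its top 50 mm and its lower edge 26 mm above the board's top (this point 38 mm). A fingertip standing in the recess on the lever pushes the jaw back (-y) by this wall
- release (a joint): angle of the sprung release lever in the jaw, rad: 0 to 0.12 when up (its pawl may ride on a tooth), 0.32 fully down on its stop. Up, the pawl keeps the jaw from moving to -y (it may give up to 10 mm until a tooth catches); pressed beyond 0.2 it is clear of the teeth. About 6 N on the pad's middle starts it, 9 N holds it down; let go, it springs up and catches again
- release_pad (a point): middle of the top of the lever's black thumb pad, 44 mm wide (x), 40 mm long (y); moves with the lever. Lever up: the pad slopes up towards the clamping plate at 0.32 rad, this point lies at jaw y = -41 mm, 30 mm above the board's top, the pad's far edge 6 mm higher. Fully pressed: the pad is level, 22 mm above the board's top (48 mm above the drainer), this point at jaw y = -36 mm
- jaw_back (a point): foot of the housing's rear face, the part that meets the end stop; 108 mm behind the clamping face, at the height of the board's top
- end_stop (a point): foot of the face of the end stop (grey block 60 mm wide, 26 mm high, fixed on the board at the -y end of the bar) that the jaw's rear meets; axes as the board's, so jaw_back's y in this frame is the gap left: 60 to 110 mm at the start, 0 when the jaw is fully back
- fence: grey upright fence fixed on the board, 120 mm wide (x), 50 mm high, that backs the storage box on its +y side; axes as the board's; origin at the foot of the face towards the box
- storage_box: lidded storage box, clear plastic with white lid, 136 x 96 x 66 mm high, about 0.35 kg, loose on the board between jaw and fence (about 1.5 mm of play at each); origin: centre of its underside, on the board's top
- spice_jar: small closed jar 38 mm across, 75 mm high, standing on the board beside the bar; origin: centre of its underside
- spoon: wooden spoon 150 mm long, about 20 mm thick, lying on the board beside the bar; origin: under its middle, x along it
- mug: mug 76 mm across, 85 mm high, on the drainer next to the board; origin: centre of its underside
- bowl: steel bowl 110 mm across, 50 mm high, on the drainer next to the board; origin: centre of its underside
- dish_soap: dish soap bottle 60 mm across, 190 mm high, on the drainer to the robot's right; origin: centre of its underside
- spray_bottle: spray bottle 76 mm across, 178 mm high, on the drainer to the robot's right; origin: centre of its underside
Things that resemble listed ones, but are neither listed nor needed, are in the scene too. Leave any green look-alike of the storage_box alone.

How it is judged:
By the outcome, as a careful person would: the job done as asked, in the order asked, and still so for the second after the job is handed in, with the robot touching nothing.
It also fails if it takes over 32 s, if anything falls off the work surface, if the arm or the gripper's body presses on something with over 40 N, if the wrist force passes 120 N, or if a joint passes its speed limit or range.

## Robot

A 7-joint arm with a two-finger parallel gripper is mounted at the origin on the work surface. World frame = base frame: x ahead of the robot, y to its left, z up, the work surface at z = 0. Lengths are in m, angles in rad, forces in N, time in s.
With the tool pointing down it reaches from about 0.425 to 0.95 m from the base axis. Payload 16.7 kg.
Tool frame: the origin (TCP) lies at the very end of the fingers, on their centre line; the grasp point (between the pads) lies 19 mm behind it; z points along the fingers, y is the line along which they close (so a half turn about z gives the same grasp; the last joint's range is limited). The gripper opens to 94 mm and grips with 3 to 60 N. Pads are 16 mm wide; open, the fingers measure 119 mm over their backs; the gripper's body (75 mm by 177 mm) begins 78 mm behind the grasp point.
Start: joints at [-1.492, 0.426, 0.074, 1.606, -0.034, 1.111, -0.067], TCP at [0.153, 0.657, 0.205] pointing down, gripper open.
Joint ranges: [-2.85, 2.85], [-0.5, 2.14], [-1.23, 1.37], [0.21, 2.46], [-1.02, 4.16], [0.16, 2.05], [-2.73, 2.73]. Speed limits (rad/s): [1.89, 1.89, 2.39, 2.39, 3.01, 3.01, 3.01].

## Interface

Orientations are given as a unit quaternion [x, y, z, w].
In Python, from plant import sense, camera, camera_params, job_done gives the robot as it stands.
- The arm moves only by the tool carry_out, never from a script. Its argument "motion" is a list that holds one entry, the list of rows, each a list of 5 numbers: the shift along the tool's x, y, z in m, then the turn about the tool's z in degrees, then the closure, from 0 (fully open) to 1 (shut). A call has 1 to 12 rows; each row is the pose to reach, as a shift and turn from the pose commanded when the call began, along the tool's axes at that moment; what a row does not reach only later rows make up. A row lasts 1/8 s, in which the tool goes at most 62.5 mm and 10.7 degrees, less where a joint would pass 70% of its speed; a pose out of reach is approached as far as the arm can. A call with a gripper value outside its range is refused whole. The fingers move at their own pace and stop on an object; "newtons" is the grip in N (left out, the last holds). Time passes only in rows, so rows that repeat a pose let the fingers close. It gives the time, the measured TCP pose, the force, the opening and the grip force at its end, in the units of the state.
- sense(): the state, without advancing time (a new reading comes with each control period).
- camera(name): name is "scene" or "top" or "wrist"; returns (picture, depth): 480x640x3 uint8, red, green, blue; 480x640 float32, m along the optical axis (not along the pixel's ray), 0 where there is no reading.
- camera_params(name): a dict with "mtx" (3x3 intrinsics, pixels), "xyz" and "rotation" of the camera in the world. Camera axes: x right, y up, looking along -z (the intrinsics and any distortion apply to the point x, -y, -z); pixel columns grow to the right and rows downward; lengths in m; the calibration is good to about 2 mm. The wrist camera is an equidistant fisheye: a pixel r from the principal point sees the ray r / f radians off the axis. A picture is of the moment at which its call begins: read the wrist's pose just before it. camera_params takes no time and is no camera call; for the wrist camera it gives the pose at the moment of the call.
- job_done(): hands the job in; it is judged then, once.
The state is a dict: "t": time; "joint_positions": joint angles; "qvel": joint speeds; "joint_efforts": joint torques, N m; "eef_pos": TCP position; "eef_rot": TCP orientation; "force": force on the tool from outside, world axes, zero at the start; "torque": the same for the moment, N m; "width": finger opening in m; "grasp_force": force on a finger pad.
Only numpy, scipy, OpenCV 4.12 (cv2) and the standard library are available. Lean on these libraries where they do the work, as an engineer would, in place of code of your own. Each camera call takes 0.05 s, during which the arm holds its last target. There are 200 camera calls.

## Working session

There is one attempt and no reset: what is moved stays moved. The work goes in short steps, Python scripts to look and compute and a tool call to move; the robot and the scene stay as the last step left them, time stands still between calls to the robot, and variables do not carry over. Pictures are saved under pics/ and viewed, at most 10 in all, crops included, and the job is handed in when it is done.

Besides the shell and the picture viewer there is one more tool, called after "Call:" in YAML: its name, and indented under it one key for each argument. carry_out: Moves the arm, as the interface text tells. Its arguments: {"type":"object","properties":{"motion":{"type":"array"},"newtons":{"type":"number"}},"required":["motion"]}

```bash
mkdir -p pics
cat > h.py <<'E'
import numpy as np, cv2
from plant import sense, camera, camera_params, job_done
def save(n,im): cv2.imwrite('pics/'+n+'.png', im[:,:,::-1])
def pts(name,depth):
    p=camera_params(name);K=np.array(p['mtx']);v,u=np.mgrid[:480,:640]
    R=np.array(p['rotation']);
    d=np.stack([(u-K[0,2])/K[0,0],-(v-K[1,2])/K[1,1],-np.ones_like(u)],-1)*depth[...,None]
    return d@R.T+np.array(p['xyz'])
E
python3 - <<'E'
from h import *
for n in ['scene','top']:
    im,d=camera(n); save(n+'0',im); np.savez(n+'0.npz',im=im,d=d); print(camera_params(n))
s=sense(); print(s['eef_pos'],s['eef_rot'],s['t'],s['force'],s['width'])
E
```

```text
{'mtx': array([[489.23686913,   0.        , 321.00835474],
       [  0.        , 489.23686913, 237.53262645],
       [  0.        ,   0.        ,   1.        ]]), 'xyz': array([ 1.27470572, -0.18041492,  0.85858613]), 'rotation': array([0.2521604 , 0.22225691, 0.60583544, 0.72109667])}
{'mtx': array([[450.65934441,   0.        , 321.65911102],
       [  0.        , 450.65934441, 239.67104559],
       [  0.        ,   0.        ,   1.        ]]), 'xyz': array([ 0.46348576, -0.11854232,  1.1256832 ]), 'rotation': array([-0.0589495 ,  0.04149494,  0.71218661, -0.69827885])}
[0.15306067 0.65700917 0.20484367] [ 1.14172236e-01  9.93460798e-01 -5.86253413e-04 -1.01494197e-05] 0.1 [ 0.99867001 -0.39154368 -0.18561322] 0.09400754300072287
```

View pics/top0.png

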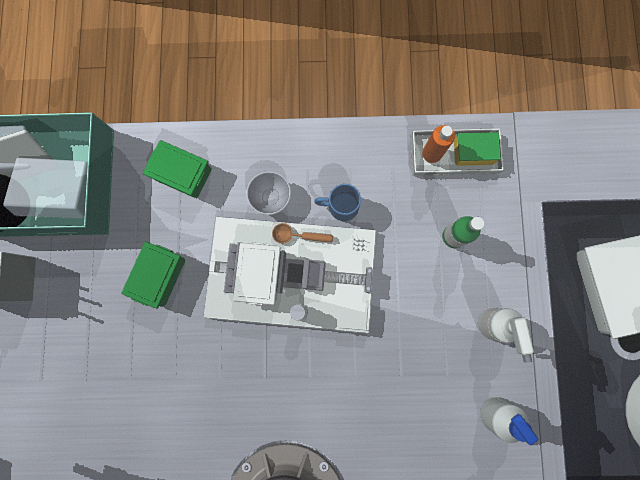

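View pics/scene0.png

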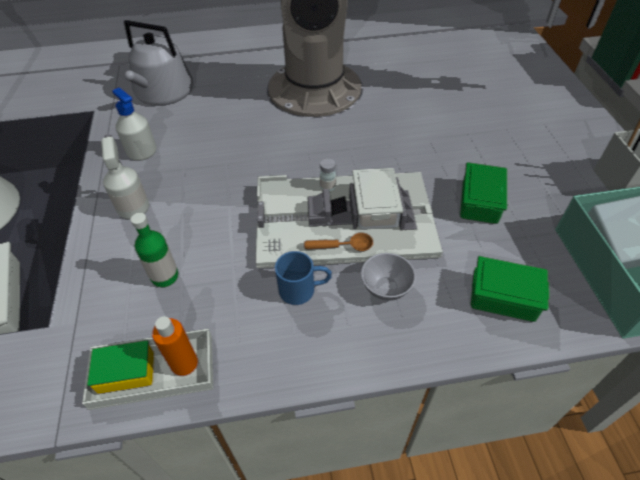

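```bash
cat > h.py <<'E'
import numpy as np, cv2
from scipy.spatial.transform import Rotation as Rot
from plant import sense, camera, camera_params, job_done
def save(n,im): cv2.imwrite('pics/'+n+'.png', im[:,:,::-1])
def pts(name,depth):
    p=camera_params(name);K=np.array(p['mtx']);v,u=np.mgrid[:480,:640]
    R=Rot.from_quat(p['rotation']).as_matrix()
    d=np.stack([(u-K[0,2])/K[0,0],-(v-K[1,2])/K[1,1],-np.ones_like(u)],-1)*depth[...,None]
    return d@R.T+np.array(p['xyz'])
E
python3 - <<'E'
from h import *
np.set_printoptions(precision=4,suppress=True)
for n in ['top','scene']:
    f=np.load(n+'0.npz'); P=pts(n,f['d']); im=f['im'].astype(int)
    w=(im.min(-1)>190)&(np.ptp(im,axis=-1)<25)
    X=P[...,0];Y=P[...,1];Z=P[...,2]
    m=(Z>.018)&(Z<.036)&(abs(X-.43)<.25)&(abs(Y)<.3)&(f['d']>0)
    k=cv2.connectedComponentsWithStats(m.astype(np.uint8),connectivity=4)
    i=1+k[2][1:,4].argmax(); m=k[1]==i
    q=P[m]; r=cv2.minAreaRect((q[:,:2]*1000).astype(np.float32)); print(n,r,np.median(q[:,2]))
    c=np.array(r[0])/1000; a=np.deg2rad(r[2]); 
    if r[1][0]>r[1][1]: a-=np.pi/2
    a=(a+np.pi/2)%np.pi-np.pi/2
    print('yaw',np.rad2deg(a))
    ex=np.array([np.cos(a),np.sin(a)]);ey=np.array([-np.sin(a),np.cos(a)])
    B=P[...,:2]-c; bx=B@ex;by=B@ey
    # profile along y: strips
    for lo,hi in [(-.015,.015),(.02,.032),(-.032,-.02),(.038,.048)]:
        s=(bx>lo)&(bx<hi)&(by>-.21)&(by<.21)&(Z<.15)&(f['d']>0)
        print(lo,' '.join('%d:%d'%(y,1000*np.median(Z[s&(abs(by*1000-y)<3)])) for y in range(-200,201,6) if (s&(abs(by*1000-y)<3)).any()))
    # dark pad
    s=(im.max(-1)<45)&(abs(bx)<.05)&(abs(by)<.2)&(f['d']>0)
    print('dark',s.sum(),np.median(bx[s]),np.percentile(by[s],[5,50,95]),np.median(Z[s]))
E
```

```text
top ((540.82568359375, -13.774932861328125), (400.0450744628906, 250.4455108642578), 83.82953643798828) 0.02734577858271603
yaw -6.170463562011719
-0.015 -200:3 -194:52 -188:52 -182:26 -176:17 -170:19 -164:16 -158:18 -152:18 -146:18 -140:17 -134:16 -128:18 -122:18 -116:17 -110:19 -104:17 -98:18 -92:19 -86:17 -80:58 -74:61 -68:62 -62:66 -56:69 -50:72 -44:77 -38:77 -32:54 -26:55 -20:56 -14:58 -8:60 -2:62 4:62 10:34 16:64 22:78 28:90 34:90 40:93 46:93 52:93 58:93 64:93 70:93 76:93 82:93 88:93 94:94 100:93 106:92 112:90 118:89 124:77 130:63 136:35 142:34 148:33 154:33 160:18 166:17 172:17 178:17 184:18 190:25 196:26
0.02 -200:25 -194:51 -188:53 -182:27 -176:26 -170:27 -164:27 -158:28 -152:27 -146:26 -140:27 -134:26 -128:27 -122:26 -116:26 -110:27 -104:27 -98:26 -92:28 -86:27 -80:60 -74:59 -68:61 -62:64 -56:68 -50:70 -44:76 -38:76 -32:38 -26:36 -20:34 -14:34 -8:34 -2:34 4:34 10:33 16:69 22:77 28:90 34:90 40:93 46:93 52:92 58:94 64:93 70:93 76:93 82:93 88:94 94:92 100:94 106:91 112:90 118:89 124:77 130:77 136:32 142:33 148:34 154:32 160:28 166:27 172:27 178:26 184:29 190:27 196:27
-0.032 -
[... 2392 characters left out ...]
91 64:91 70:91 76:91 82:92 88:91 94:91 100:91 106:89 112:88 118:89 124:76 130:74 142:33 148:33 154:31 160:24 166:24 172:24 178:25 184:24 190:24 196:26
0.038 -200:26 -194:24 -188:26 -182:26 -176:25 -170:25 -164:25 -158:26 -152:25 -146:25 -140:26 -134:25 -128:25 -122:25 -116:24 -110:25 -104:25 -98:24 -92:26 -86:25 -80:25 -74:25 -68:25 -62:25 -56:25 -50:24 -44:25 -38:25 -32:24 -26:25 -20:25 -14:24 -8:24 -2:25 4:25 10:26 16:42 22:69 28:68 34:89 40:90 46:90 52:89 58:89 64:89 70:89 76:91 82:89 88:89 94:91 100:91 106:91 112:88 118:49 124:75 130:58 136:42 142:35 148:36 154:30 160:25 166:25 172:25 178:24 184:26 190:25 196:26
dark 259 0.0047888966636753846 [-0.0301 -0.0132  0.0148] 0.05571268812391772
```

Run:
```python
from h import *
np.set_printoptions(precision=3,suppress=True)
A=np.array([.153,.657]);a=np.deg2rad(-6.17)
ex=np.array([np.cos(a),np.sin(a)]);ey=np.array([-np.sin(a),np.cos(a)])
c=np.array([.5405,-.0138]); T=c-.017*ey; print('target',T)
u=(T-A)/np.linalg.norm(T-A); L=np.linalg.norm(T-A)
for n in ['top','scene']:
    f=np.load(n+'0.npz'); P=pts(n,f['d']); im=f['im'].astype(int)
    B=P[...,:2]-A; s=B@u; t=np.abs(B@np.array([-u[1],u[0]]))
    m=(f['d']>0)&(P[...,2]>.07)&(t<.14)&(s>-.1)&(s<L+.1)
    for k in range(-1,9):
        q=P[m&(s>k*.1)&(s<k*.1+.1)]
        if len(q): print(n,k,len(q),q.min(0),q.max(0))
    B=P[...,:2]-c; bx=B@ex;by=B@ey;Z=P[...,2]; ok=(f['d']>0)
    # jaw edges: housing top profile fine, x extents
    s=ok&(by>-.08)&(by<-.036)&(abs(bx)<.06)&(Z>.05);print('housing x',np.percentile(bx[s],[1,99]),'y')
    s=ok&(abs(bx)<.03)&(by>-.12)&(by<-.0);
    for lo,hi in [(-100,-70),(-45,-20)]:
        print([(y,round(1000*np.median(Z[s&(abs(by*1000-y)<1.2)]))) for y in range(lo,hi) if (s&(abs(by*1000-y)<1.2)).any()])
```

```text
target [ 0.539 -0.031]
top 4 20 [0.487 0.291 0.07 ] [0.515 0.329 0.074]
top 5 1 [0.52  0.286 0.071] [0.52  0.286 0.071]
top 6 1024 [0.467 0.033 0.074] [0.601 0.117 0.099]
top 7 2021 [ 0.431 -0.06   0.07 ] [0.613 0.106 0.106]
top 8 195 [ 0.508 -0.075  0.07 ] [ 0.569 -0.049  0.082]
housing x [-0.034  0.034] y
[(-100, 26), (-99, 24), (-98, 24), (-97, 25), (-96, 25), (-95, 25), (-94, 25), (-93, 25), (-92, 25), (-91, 26), (-90, 25), (-89, 25), (-88, 24), (-87, 24), (-86, 25), (-85, 25), (-84, 28), (-83, 47), (-82, 55), (-81, 57), (-80, 60), (-79, 61), (-78, 61), (-77, 61), (-76, 61), (-75, 60), (-74, 60), (-73, 60), (-72, 61), (-71, 61)]
[(-45, 76), (-44, 77), (-43, 78), (-42, 78), (-41, 77), (-40, 78), (-39, 77), (-38, 77), (-37, 77), (-36, 77), (-35, 77), (-34, 75), (-33, 75), (-32, 52), (-31, 52), (-30, 52), (-29, 52), (-28, 54), (-27, 53), (-26, 55), (-25, 55), (-24, 55), (-23, 55), (-22, 56), (-21, 57)]
scene -1 222 [0.153 0.699 0.206] [0.18  0.717 0.279]
scene 0 189 [0.129 0.598 0.205] [0.156 0.616 0.277]
scene 6 701 [0.467 0.033 0.071] [0.603 0.119 0.095]
scene 7 1978 [ 0.429 -0.058  0.07 ] [0.614 0.107 0.104]
scene 8 146 [ 0.51  -0.068  0.07 ] [ 0.571 -0.047  0.078]
housing x [-0.031  0.036] y
[(-100, 23), (-99, 23), (-98, 23), (-97, 24), (-96, 25), (-95, 24), (-94, 24), (-93, 24), (-92, 24), (-91, 24), (-90, 24), (-89, 24), (-88, 24), (-87, 24), (-86, 25), (-85, 24), (-84, 24), (-83, 51), (-82, 53), (-81, 55), (-80, 58), (-79, 58), (-78, 58), (-77, 58), (-76, 58), (-75, 58), (-74, 57), (-73, 57), (-72, 59), (-71, 60)]
[(-45, 75), (-44, 75), (-43, 76), (-42, 75), (-41, 75), (-40, 75), (-39, 76), (-38, 76), (-37, 75), (-36, 75), (-35, 75), (-34, 75), (-33, 72), (-32, 51), (-31, 51), (-30, 51), (-29, 51), (-28, 51), (-27, 52), (-26, 52), (-25, 52), (-24, 52), (-23, 53), (-22, 53), (-21, 53)]
```

Call:
carry_out:
  motion:
    - [[-0.022, -0.024, 0, 3, 0.5], [-0.064, -0.07, 0, 10, 1], [-0.106, -0.116, 0, 17, 1], [-0.148, -0.162, 0, 24, 1], [-0.19, -0.208, 0, 31, 1], [-0.232, -0.254, 0, 38, 1], [-0.274, -0.3, 0, 45, 1], [-0.316, -0.346, 0, 52, 1], [-0.358, -0.392, 0, 59, 1], [-0.4, -0.438, 0, 66, 1], [-0.442, -0.484, 0, 73, 1], [-0.484, -0.53, 0, 80, 1]]
  newtons: 20

```text
t: 1.6
eef_pos: [0.5049, 0.0296, 0.2057]
eef_rot: [0.727, 0.686, 0.0, -0.0]
force: [0.1, 1.3, -0.8]
width: 0.0007
grasp_force: 0.0
```

```bash
cat >> h.py <<'E'
C=np.array([.5405,-.0138]);_a=np.deg2rad(-6.17)
EX=np.array([np.cos(_a),np.sin(_a)]);EY=np.array([-np.sin(_a),np.cos(_a)])
def tcp():
    s=sense();R=Rot.from_quat(s['eef_rot']).as_matrix();p=np.array(s['eef_pos'])
    print('t',s['t'],'board xy',(p[:2]-C)@EX,(p[:2]-C)@EY,'z',p[2],'F',np.array(s['force'])[:2]@EX,np.array(s['force'])[:2]@EY,s['force'][2])
    print('R',R.round(3).tolist(),'w',s['width'],'tool-y angle err deg',np.rad2deg(np.arctan2(R[1,1],R[0,1]))+6.17)
    d=C-.017*EY-p[:2]; print('to target tool',R.T@np.array([d[0],d[1],0]))
E
python3 -c "
from h import *;tcp()"
```

```text
t 1.6 board xy -0.04010407494539147 0.03933965052505145 z 0.20566470638868972 F -0.03741238300773722 1.2695784247773299 -0.7824567128465413
R [[0.058, 0.998, 0.0], [0.998, -0.058, 0.001], [0.001, 0.0, -1.0]] w 0.0007009864015863991 tool-y angle err deg 2.8501251931681186
to target tool [-5.82640766e-02  3.72530558e-02 -1.59551315e-05]
```

Call:
carry_out:
  motion:
    - [[-0.028, 0.018, 0, 2, 1], [-0.058, 0.037, 0, 3, 1], [-0.058, 0.037, 0.05, 3, 1], [-0.058, 0.037, 0.1, 3, 1], [-0.058, 0.037, 0.105, 3, 1], [-0.058, 0.037, 0.105, 3, 1]]

```text
t: 2.35
eef_pos: [0.5385, -0.0288, 0.1015]
eef_rot: [0.744, 0.668, -0.0, 0.0]
force: [0.2, -0.7, 0.4]
width: 0.001
grasp_force: 0.0
```

```bash
python3 -c "
from h import *;tcp()
im,d=camera('wrist');save('w1',im)
im,d=camera('top');save('t1',cv2.resize(im[200:360,190:400],None,fx=3.5,fy=3.5))"
```

```text
t 2.35 board xy -0.00042319019004051164 -0.015086104299150213 z 0.10148324824296417 F 0.23321280415376608 -0.6587012225305622 0.3900099675783726
R [[0.107, 0.994, 0.0], [0.994, -0.107, -0.0], [-0.0, 0.0, -1.0]] w 0.0009854572077187824 tool-y angle err deg 0.042671963967437776
to target tool [-1.91421026e-03  4.21764657e-04  5.88506342e-07]
```

View pics/w1.png

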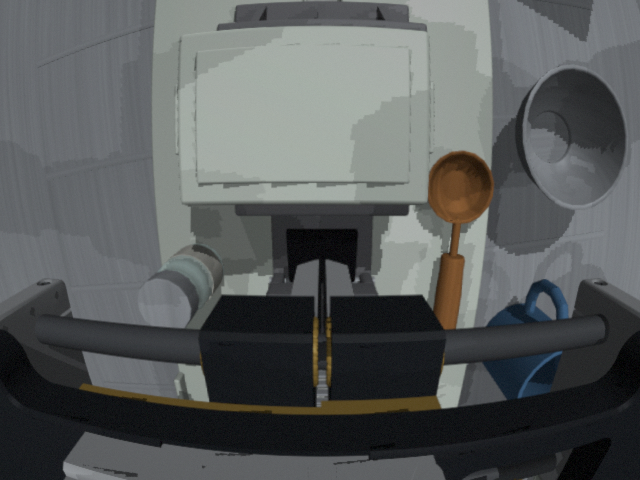

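Call:
carry_out:
  motion:
    - [[-0.002, 0, 0.02, 0, 1], [-0.002, 0, 0.034, 0, 1], [-0.002, 0, 0.04, 0, 1], [-0.002, 0, 0.045, 0, 1], [-0.002, 0, 0.049, 0, 1], [-0.002, 0, 0.052, 0, 1], [-0.002, 0, 0.054, 0, 1], [-0.002, 0, 0.054, 0, 1]]

```text
t: 3.45
eef_pos: [0.5384, -0.0301, 0.0478]
eef_rot: [0.744, 0.668, 0.001, -0.0]
force: [-6.3, 3.3, 23.4]
width: 0.0002
grasp_force: 11.7
```

```bash
python3 -c "
from h import *;tcp()"
```

```text
t 3.45 board xy -0.00030079691026953877 -0.016453078042019297 z 0.04777102459037649 F -6.646964510540376 2.626683309480378 23.427881276458944
R [[0.106, 0.994, 0.001], [0.994, -0.106, 0.001], [0.001, 0.001, -1.0]] w 0.00016340558096659724 tool-y angle err deg 0.057326323676277546
to target tool [-5.47222388e-04  3.00249471e-04 -5.67822686e-07]
```

Call:
carry_out:
  motion:
    - [[-0.004, 0, 0, 0, 1], [-0.008, 0, 0, 0, 1], [-0.012, 0, 0, 0, 1], [-0.017, 0, 0, 0, 1], [-0.023, 0, 0, 0, 1], [-0.03, 0, 0, 0, 1], [-0.03, 0, 0, 0, 1]]

```text
t: 4.32
eef_pos: [0.5351, -0.061, 0.0478]
eef_rot: [0.744, 0.668, 0.001, 0.0]
force: [-7.4, -1.0, 23.4]
width: 0.0005
grasp_force: 11.1
```

```bash
cat > chk.py <<'E'
from h import *
tcp()
im,d=camera('top'); P=pts('top',d); B=P[...,:2]-C; bx=B@EX;by=B@EY;Z=P[...,2]
# side strips of jaw (housing/plate), lid, end stop, edge positions
g=(d>0)
for n,x0,x1,zlo,zhi,lo,hi in [('plate+',.038,.048,.06,.085,-.15,.026),('plate-',-.048,-.038,.06,.085,-.15,.026),('housing',-.033,.033,.045,.085,-.18,-.05),('lid',-.04,.04,.086,.11,0,.15),('stop',-.03,.03,.04,.06,-.21,-.178)]:
    s=g&(bx>x0)&(bx<x1)&(Z>zlo)&(Z<zhi)&(by>lo)&(by<hi)
    print(n,s.sum(),(1000*np.percentile(by[s],[2,50,98])).round(1) if s.sum() else '')
E
python3 chk.py
```

```text
t 4.325 board xy -0.0002673272329645612 -0.04747347115347035 z 0.04780124008075326 F -7.280025701741282 -1.8358214060370872 23.39848132193994
R [[0.107, 0.994, 0.001], [0.994, -0.107, 0.001], [0.001, 0.001, -1.0]] w 0.00046288270726640377 tool-y angle err deg 0.005080735759479538
to target tool [3.04734401e-02 2.70029322e-04 2.09509988e-05]
plate+ 0 
plate- 0 
housing 293 [-118.4 -106.6  -89. ]
lid 253 [ 94.  110.  118.6]
stop 147 [-195.7 -189.2 -183. ]
```

Call:
carry_out:
  motion:
    - [[-0.006, 0, 0, 0, 1], [-0.013, 0, 0, 0, 1], [-0.02, 0, 0, 0, 1], [-0.027, 0, 0, 0, 1], [-0.034, 0, 0, 0, 1], [-0.041, 0, 0, 0, 1], [-0.048, 0, 0, 0, 1], [-0.055, 0, 0, 0, 1], [-0.06, 0, 0, 0, 1], [-0.06, 0, 0, 0, 1]]

```text
t: 5.62
eef_pos: [0.5287, -0.1207, 0.0478]
eef_rot: [0.744, 0.668, 0.001, 0.0]
force: [-6.5, -0.8, 22.4]
width: 0.0005
grasp_force: 11.0
```

```bash
python3 chk.py
```

```text
t 5.625 board xy -0.0002003153178689385 -0.1075334445003956 z 0.047810186613340994 F -6.364295713696732 -1.5186116914603875 22.397223780228003
R [[0.107, 0.994, 0.001], [0.994, -0.107, 0.0], [0.0, 0.001, -1.0]] w 0.00048663864445071215 tool-y angle err deg 0.011462539220691959
to target tool [9.05333936e-02 2.18427189e-04 4.02914994e-05]
plate+ 0 
plate- 0 
housing 15 [-178.8 -176.  -171.8]
lid 1413 [ 24.9  70.1 116.4]
stop 107 [-195.5 -190.1 -178.5]
```

Call:
carry_out:
  motion:
    - [[-0.003, 0, 0, 0, 1], [-0.006, 0, 0, 0, 1], [-0.009, 0, 0, 0, 1], [-0.012, 0, 0, 0, 1], [-0.015, 0, 0, 0, 1], [-0.015, 0, 0, 0, 1]]

```text
t: 6.42
eef_pos: [0.5285, -0.1326, 0.0479]
eef_rot: [0.743, 0.669, 0.002, -0.0]
force: [-0.5, 13.8, 21.2]
width: 0.0005
grasp_force: 10.4
```

```bash
python3 chk.py|head -1; python3 -c "
from h import *
im,d=camera('scene');save('s1',cv2.resize(im[150:280,230:450],None,fx=3.5,fy=3.5))"
```

```text
t 6.425 board xy 0.0008124876885598417 -0.11945409699567924 z 0.047920889522730326 F -1.9414857664101512 13.663041996482423 21.210712151999324
```

View pics/s1.png

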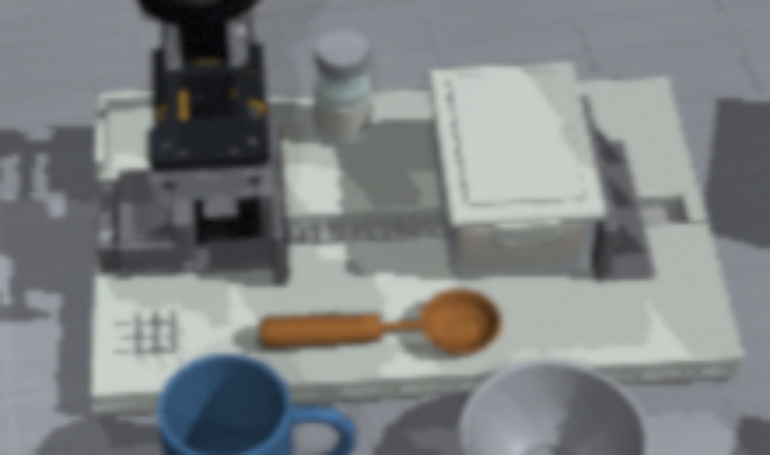

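Call:
carry_out:
  motion:
    - [[-0.002, 0, 0, 0, 1], [-0.004, 0, 0, 0, 1], [-0.006, 0, 0, 0, 1], [-0.006, 0, 0, 0, 1]]

```text
t: 7.02
eef_pos: [0.5281, -0.1382, 0.0481]
eef_rot: [0.743, 0.669, 0.002, -0.0]
force: [-0.7, 16.9, 24.6]
width: 0.0005
grasp_force: 11.9
```

```bash
python3 chk.py|grep -v R
```

```text
t 7.025 board xy 0.0010488827743134865 -0.1249775435052794 z 0.048073222093884316 F -2.5109726041617964 16.761302661524617 24.5597377589646
to target tool [ 0.10797939 -0.00072954  0.00041107]
plate+ 0 
plate- 0 
housing 0 
lid 1425 [ 24.8  69.7 116.4]
stop 0
```

Call:
carry_out:
  motion:
    - [[-0.002, 0, 0, 0, 1], [-0.004, 0, 0, 0, 1], [-0.004, 0, 0, 0, 1]]

```text
t: 7.45
eef_pos: [0.528, -0.1399, 0.0481]
eef_rot: [0.743, 0.67, 0.003, -0.001]
force: [-1.4, 29.2, 28.8]
width: 0.0007
grasp_force: 20.2
```

```bash
python3 chk.py|head -1; python3 -c "
from h import *
im,d=camera('scene');np.savez('s2.npz',im=im,d=d)
P=pts('scene',d);B=P[...,:2]-C;bx=B@EX;by=B@EY;Z=P[...,2]
for x0,x1 in [(.036,.048),(.01,.03)]:
  s=(bx>x0)&(bx<x1)&(d>0)&(by>-.2)&(by<-.05)
  print([(y,round(1000*np.median(Z[s&(abs(by*1000-y)<1.5)]))) for y in range(-200,-50,3) if (s&(abs(by*1000-y)<1.5)).any()])"
```

```text
t 7.45 board xy 0.0011315222819559777 -0.12673215909008437 z 0.04814004076589614 F -4.550166231403843 28.90729541892059 28.77119382008564
[(-200, 26), (-197, 25), (-194, 24), (-191, 26), (-188, 26), (-185, 26), (-182, 407), (-179, 410), (-176, 25), (-173, 408), (-170, 409), (-167, 413), (-164, 412), (-161, 416), (-158, 407), (-155, 390), (-152, 354), (-149, 346), (-146, 345), (-143, 341), (-140, 331), (-137, 326), (-134, 326), (-131, 334), (-128, 327), (-125, 325), (-122, 328), (-119, 326), (-116, 324), (-113, 321), (-110, 331), (-107, 316), (-104, 329), (-101, 325), (-98, 325), (-95, 326), (-92, 465), (-89, 460), (-86, 451), (-83, 418), (-80, 407), (-77, 67), (-74, 28), (-71, 27), (-68, 25), (-65, 25), (-62, 26), (-59, 25), (-56, 25), (-53, 25)]
[(-200, 24), (-197, 219), (-194, 401), (-191, 427), (-188, 438), (-185, 436), (-182, 445), (-179, 446), (-176, 445), (-173, 436), (-170, 373), (-167, 346), (-164, 329), (-161, 362), (-158, 363), (-155, 363), (-152, 241), (-149, 364), (-146, 363), (-143, 245), (-140, 208), (-137, 201), (-134, 188), (-131, 192), (-128, 187), (-125, 196), (-122, 187), (-119, 189), (-116, 188), (-113, 198), (-110, 206), (-107, 213), (-104, 203), (-101, 240), (-98, 237), (-95, 243), (-92, 317), (-89, 331), (-86, 322), (-83, 329), (-80, 466), (-77, 464), (-74, 445), (-71, 415), (-68, 411), (-65, 25), (-62, 25), (-59, 25), (-56, 26), (-53, 24)]
```

Call:
carry_out:
  motion:
    - [[0.002, 0, 0, 0, 1], [0.003, 0, 0, 0, 1], [0.003, 0, -0.004, 0, 1], [0.003, 0, -0.008, 0, 1], [0.004, 0, -0.012, 0, 1], [0.006, 0, -0.018, 0, 1], [0.006, 0, -0.03, 0, 1], [0.006, 0, -0.06, 0, 1], [0.006, 0, -0.1, 0, 1], [0.006, 0, -0.15, 0, 1], [0.006, 0, -0.15, 0, 1]]

```text
t: 8.93
eef_pos: [0.528, -0.1398, 0.2005]
eef_rot: [0.744, 0.668, 0.002, 0.002]
force: [-0.1, 0.6, 0.1]
width: 0.0005
grasp_force: 0.0
```

```bash
python3 chk.py|head -2
```

```text
t 8.925 board xy 0.0011042531066552887 -0.12661408612588773 z 0.20048143167977495 F -0.1884416381747753 0.6266150452095611 0.10857666838795532
R [[0.107, 0.994, 0.006], [0.994, -0.107, 0.0], [0.001, 0.006, -1.0]] w 0.0004907150586317485 tool-y angle err deg 0.016696836238978108
```

Move the arm out of the view (up and to the left) and check.

Call:
carry_out:
  motion:
    - [[0.03, 0, -0.05, 0, 1], [0.08, -0.01, -0.08, 0, 1], [0.13, -0.02, -0.08, 0, 1], [0.18, -0.03, -0.08, 0, 1], [0.23, -0.04, -0.08, 0, 1], [0.28, -0.05, -0.08, 0, 1], [0.33, -0.06, -0.08, 0, 1], [0.38, -0.06, -0.08, 0, 1], [0.38, -0.06, -0.08, 0, 1], [0.38, -0.06, -0.08, 0, 1]]

```text
t: 10.22
eef_pos: [0.5068, 0.2444, 0.2757]
eef_rot: [0.744, 0.668, -0.001, 0.0]
force: [-0.1, -1.5, -0.6]
width: 0.0002
grasp_force: 0.0
```

Run:
```python
from h import *
tcp()
for n in ['top','scene']:
    im,d=camera(n);save(n+'9',im)
    P=pts(n,d);B=P[...,:2]-C;bx=B@EX;by=B@EY;Z=P[...,2]
    s=(abs(bx)<.02)&(d>0)
    print(n,[(y,round(1000*np.median(Z[s&(abs(by*1000-y)<1.3)]))) for y in range(-200,-60,2) if (s&(abs(by*1000-y)<1.3)).any()])
    if n=='scene':save('c9',cv2.resize(im[150:280,230:450],None,fx=3.5,fy=3.5))
```

```text
t 10.225 board xy -0.06121392414613996 0.25307993050338284 z 0.2757060330189549 F 0.023148567934534 -1.5320137582188242 -0.6228975140363107
R [[0.107, 0.994, -0.001], [0.994, -0.107, -0.001], [-0.002, -0.001, -1.0]] w 0.0002443621517642284 tool-y angle err deg 0.027259828999311786
to target tool [-0.27010877  0.0610854   0.00037193]
top [(-200, 16), (-198, 16), (-196, 52), (-194, 53), (-192, 52), (-190, 52), (-188, 53), (-186, 53), (-184, 51), (-182, 54), (-180, 60), (-178, 61), (-176, 61), (-174, 60), (-172, 60), (-170, 61), (-168, 62), (-166, 63), (-164, 64), (-162, 65), (-160, 67), (-158, 69), (-156, 70), (-154, 70), (-152, 71), (-150, 72), (-148, 72), (-146, 76), (-144, 77), (-142, 77), (-140, 77), (-138, 77), (-136, 77), (-134, 75), (-132, 53), (-130, 53), (-128, 53), (-126, 55), (-124, 54), (-122, 56), (-120, 56), (-118, 57), (-116, 57), (-114, 58), (-112, 59), (-110, 60), (-108, 61), (-106, 61), (-104, 62), (-102, 62), (-100, 62), (-98, 63), (-96, 39), (-94, 34), (-92, 34), (-90, 34), (-88, 34), (-86, 35), (-84, 75), (-82, 77), (-80, 77), (-78, 76), (-76, 74), (-74, 24), (-72,
[... 176 characters left out ...]
(-180, 57), (-178, 58), (-176, 59), (-174, 59), (-172, 59), (-170, 59), (-168, 60), (-166, 63), (-164, 62), (-162, 63), (-160, 66), (-158, 67), (-156, 68), (-154, 69), (-152, 69), (-150, 70), (-148, 71), (-146, 74), (-144, 76), (-142, 75), (-140, 76), (-138, 76), (-136, 76), (-134, 73), (-132, 51), (-130, 49), (-128, 50), (-126, 52), (-124, 51), (-122, 54), (-120, 55), (-118, 54), (-116, 55), (-114, 56), (-112, 56), (-110, 56), (-108, 59), (-106, 59), (-104, 59), (-102, 60), (-100, 60), (-98, 61), (-96, 33), (-94, 31), (-92, 32), (-90, 32), (-88, 32), (-86, 32), (-84, 75), (-82, 75), (-80, 75), (-78, 74), (-76, 72), (-74, 24), (-72, 19), (-70, 24), (-68, 21), (-66, 22), (-64, 18), (-62, 22)]
```

View pics/c9.png

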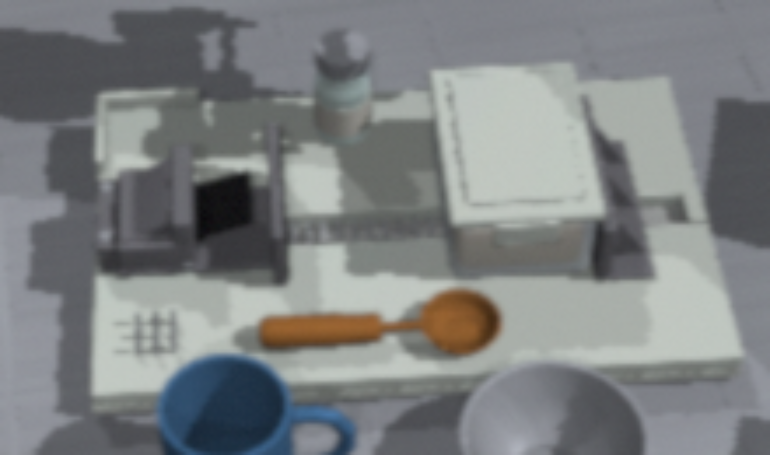

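View pics/top9.png

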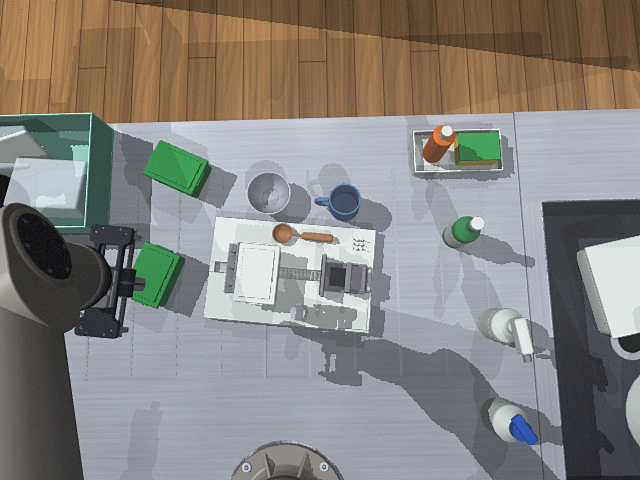

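The crop shows the jaw up against the end stop (about pixel 110,225) with the pad sloping up again (about 222,205). The box, spoon, jar and mug have not moved.

```bash
python3 -c "
from plant import job_done
print(job_done())"
```

```text
the job is handed in; nothing more can be done
None
```

The release lever was pressed and held while the jaw was pushed back fully home against the end stop; on letting go the lever sprang up, the storage box and other things stayed where they were, and the job is handed in (about 10 s of the 32 s used).

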